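# Square the photo panel into the heat-press fence

### The job

Push the white photo panel across the black pad of the heat press until its long side lies flush against the aluminium fence at the far edge and its end lies flush against the red side stop, ready for pressing. Just slide it along with the fingers, never lifting or tipping it, and leave the tape roll, spray bottle, wooden spacer and screwdriver where they are. Finish with the hand clear of everything.

Things in the scene. Friction and masses are not known exactly. Their poses are not given: they have to be found in the camera images.
- platen: Fixed lower plate of a heat press: black pad on a grey frame, 340 mm (x) by 480 mm (y), pad surface 40 mm above the table. Origin: centre of its underside, on the table. +x points to the far edge, where an aluminium fence 22 mm thick runs along y, its working face at x = +120 mm, 24 mm high above the pad. Its place and yaw vary.
- stop: Fixed red side stop, 22 mm high, set anywhere along the fence; its black clamp knob rises to 42 mm above the pad. Origin: at pad level in the inner corner; fence face is its plane x = 0, the stop's working face its plane y = 0. The red block fills x -105 to 0, y 0 to +34 mm; the panel goes to x < 0, y < 0: when home, its centre is at x -57.5, y -75 mm. Axes parallel to the platen's.
- panel: Loose rigid photo panel, white with a blue and green picture on top, 115 mm (x) by 150 mm (y) by 20 mm thick, about 0.3 kg, flat on the pad; starts turned up to 0.4 rad from the stop's axes and 40 to 110 mm short of home along x and y. Slides with a few newtons. Origin: centre of its underside.
- tape: Loose orange tape roll lying flat on the pad beyond the stop (at its +y side); 68 mm outside, 40 mm hole, 24 mm high. Origin: centre of its underside. Leave alone.
- spray: Loose pale spray bottle with blue band and red trigger head standing on the table on the robot's right, 57 mm diameter, 167 mm high. Origin: centre of its underside. Leave alone.
- spacer: Loose wooden spacer block on the table on the robot's right, 45 x 90 x 45 mm. Origin: centre of its underside. Leave alone.
- driver: Loose screwdriver lying on the table on the robot's left, about 200 mm long along its x. Leave alone.

How it is judged (in metres and radians):
At the end, for the whole second after the job is handed in: The panel lies flat and still on the pad, its long side within 3.5 mm of the fence and its end within 3.5 mm of the red stop, square to them within 2 degrees (x of panel in the frame of stop between -0.061 and -0.055 m and y of panel in the frame of stop between -0.0785 and -0.0725 m and angle between the y axis of panel and the y axis of stop, either way round below 0.035 rad and angle between panel's own z axis and vertical below 0.03 rad and z of panel in the frame of stop between -0.003 and 0.003 m and linear speed of panel below 0.01 m/s); the robot touches nothing.
It fails at once if the panel is lifted off the pad (z of panel in the frame of stop above 0.008 m).
It fails at once if the panel is tipped up (angle between panel's own z axis and vertical above 0.1 rad).
It fails at once if the tape roll, spray bottle, spacer or screwdriver is moved by more than 15 mm (distance of any of tape, spray, spacer, driver from where it was at the start of the episode above 0.015 m).
It also fails if it takes over 45 s, if anything falls off the work surface, if the arm or the gripper's body presses on something with over 40 N, if the wrist force passes 120 N, or if a joint passes its speed limit or range.

### The arm

A 6-joint arm with a two-finger parallel gripper is mounted at the origin on the work surface. World frame = base frame: x ahead of the robot, y to its left, z up, the work surface at z = 0. Lengths are in mm, angles in rad, forces in N, time in s.
With the tool pointing down it reaches from about 350 to 975 mm from the base axis. Payload 17.4 kg.
Tool frame: the origin (TCP) lies at the very end of the fingers, on their centre line; the grasp point (between the pads) lies 19 mm behind it; z points along the fingers, y is the line along which they close (so a half turn about z gives the same grasp; the last joint's range is limited). The gripper opens to 85 mm and grips with 20 to 120 N. Pads are 22 mm wide; open, the fingers measure 114 mm over their backs; the gripper's body (76 mm by 85 mm) begins 54 mm behind the grasp point. The pads swing forward as they close: fully open they stand 13 mm farther back than shut.
Start: joints at [-1.174, 0.116, 1.442, -0, 1.584, -0.038], TCP at [284.321, -612.204, 231.303] pointing down, gripper open.
Joint ranges: [-2.83, 2.83], [-0.83, 2.19], [0.07, 2.5], [-1.14, 4.28], [0.01, 3], [-2.97, 2.97]. Speed limits (rad/s): [1.89, 1.89, 2.22, 3.14, 3.14, 3.14].

### API

Orientations are given as a rotation vector (axis times angle).
In Python, from bench import r, optics gives the robot as it stands.
- The arm moves only by the tool play_rows, never from a script. Its argument "plan" is a list of rows, each a list of 3 entries, a list of its own where there are three numbers: the opening, from 0 (shut) to 1 (fully open), then the shift along the tool's x, y, z normalised to -1 to 1, where 1 is 0.1 m, then the turn, a rotation vector about the tool's x, y, z normalised to -1 to 1, where 1 is pi rad. In form: [[fingers, [dx, dy, dz], [wx, wy, wz]], ...]. A call has exactly 5 rows; each row is the pose to reach, as a shift and turn from the pose commanded when the call began, along the tool's axes at that moment, turning the shorter way round; what a row does not reach only later rows make up. A row lasts 1/12 s, in which the tool goes at most 41.7 mm and 7.16 degrees, less where a joint would pass 70% of its speed; a pose out of reach is approached as far as the arm can. A call with a number of a shift or a turn outside -1 to 1 is refused whole. A call with a gripper value outside its range is refused whole. The fingers move at their own pace and stop on an object; "newtons" is the grip in N (left out, the last holds). Time passes only in rows, so rows that repeat a pose let the fingers close, or fill a call up. It gives the time, the measured TCP pose, the force, the opening and the grip force at its end, in the units of the state.
- r.get_obs(): the state, without advancing time (a new reading comes with each control period).
- optics.snapshot(name): name is "scene" or "top" or "wrist"; returns a dict with "img" (384x512x3 uint8, red, green, blue), "z_map" (384x512 float32, mm along the optical axis (not along the pixel's ray), 0 where there is no reading), "fov_y" (degrees; the focal length in pixels is half the picture's height over the tangent of half this angle, whatever the lens; pixels are square), "cx", "cy" (the principal point, pixels), "rvec" (rotation vector, rad) and "tvec" (3), from world to camera coordinates, as OpenCV has them. Camera axes: x right, y down, z forward; pixel columns grow to the right and rows downward; lengths in mm; the calibration is good to about 2 mm. A picture is of the moment at which its call begins.
- r.job_done(): hands the job in; it is judged then, once.
The state is a dict: "time_s": time; "qpos": joint angles; "dq": joint speeds; "tau": joint torques, N m; "position": TCP position; "ee_rot": TCP orientation; "contact_force": force on the tool from outside, world axes, zero at the start; "torque": the same for the moment, N m; "gripper_width": finger opening in mm; "grip_force": force on a finger pad.
Only numpy, scipy, OpenCV 4.12 (cv2) and the standard library are available. Lean on these libraries where they do the work, as an engineer would, in place of code of your own. Each camera call takes 0.05 s, during which the arm holds its last target. There are 200 camera calls.

## Working session

There is one attempt and no reset: what is moved stays moved. The work goes in short steps, Python scripts to look and compute and a tool call to move; the robot and the scene stay as the last step left them, time stands still between calls to the robot, and variables do not carry over. Pictures are saved under pics/ and viewed, at most 10 in all, crops included, and the job is handed in when it is done.

Besides the shell and the picture viewer there is one more tool, called after "Request:" as a command line: name --argument value ..., lists and objects as JSON in quotes. play_rows: Moves the arm, as the interface text tells. Scaled input: -1 to 1 covers 0.1 m each way for a shift and pi rad each way for a turn. Its arguments: {"type":"object","properties":{"plan":{"type":"array","items":{"type":"array"}},"newtons":{"type":"number"}},"required":["plan"]}

```bash
mkdir -p pics
cat > h.py <<'E'
import numpy as np, cv2
from bench import r, optics
def snap(n):
    s=optics.snapshot(n); im=s["img"]; z=s["z_map"].astype(float)
    f=im.shape[0]/2/np.tan(np.radians(s["fov_y"])/2)
    R=cv2.Rodrigues(np.array(s["rvec"],float))[0]; t=np.array(s["tvec"],float).ravel()
    v,u=np.mgrid[:im.shape[0],:im.shape[1]]
    P=np.stack([(u-s["cx"])/f*z,(v-s["cy"])/f*z,z],-1)
    W=(P-t)@R
    W[z<=0]=np.nan
    return im,W
def save(n,im): cv2.imwrite("pics/"+n,im[:,:,::-1])
E
python3 - <<'E'
from h import *
o=r.get_obs(); print({k:np.round(v,3) for k,v in o.items()})
im,W=snap("top"); save("top0.png",im); np.savez("top0.npz",im=im,W=W)
im,W=snap("scene"); save("scene0.png",im)
E
```

```text
{'time_s': np.float64(0.0), 'qpos': array([-1.174,  0.116,  1.442, -0.   ,  1.584, -0.038]), 'dq': array([-0.001, -0.   ,  0.   , -0.002,  0.001,  0.001]), 'tau': array([-5.0000e-03, -7.3199e+01, -6.3249e+01, -0.0000e+00,  6.0000e-03,
        0.0000e+00]), 'position': array([ 284.246, -612.004,  230.572]), 'ee_rot': array([-3.067, -0.677,  0.   ]), 'contact_force': array([ 0.64 , -0.636, -1.181]), 'torque': array([ 0.047, -0.04 ,  0.055]), 'grip_force': np.float64(0.0), 'gripper_width': np.float64(85.675)}
```

View pics/top0.png

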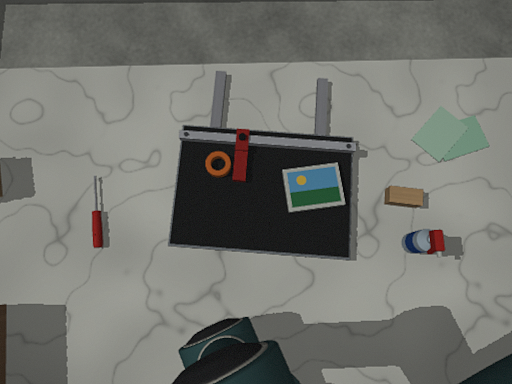

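View pics/scene0.png

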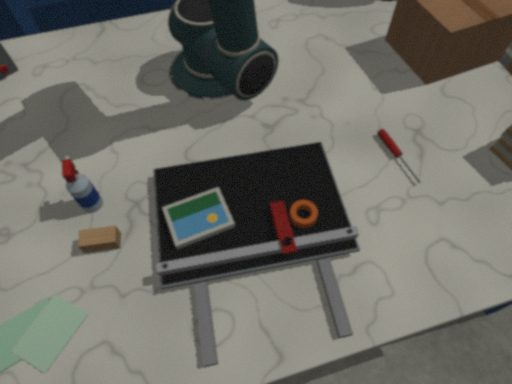

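The top view shows the panel near (314,187), the red stop at (241,160), the fence along row ~140, the tape at (218,163), and the spray and spacer at far right. Next I fit the geometry.

```bash
cat >> h.py <<'E'
def rect(P):
    (c,s,a)=cv2.minAreaRect(P[:,:2].astype(np.float32)); return np.round(c,1),np.round(s,1),round(a,2)
def blobs(im,W):
    hsv=cv2.cvtColor(im,cv2.COLOR_RGB2HSV).astype(int); H,S,V=hsv[...,0],hsv[...,1],hsv[...,2]
    z=W[...,2]; x=W[...,0]; y=W[...,1]
    roi=(x>350)&(x<900)&(abs(y)<350)
    def big(m):
        n,l,st,_=cv2.connectedComponentsWithStats(cv2.morphologyEx(m.astype(np.uint8),cv2.MORPH_CLOSE,np.ones((3,3))))
        return (l==1+np.argmax(st[1:,4]))&m
    d={}
    d["red"]=big(roi&((H<6)|(H>174))&(S>150)&(V>60)&(z>54)&(z<72))
    d["fence"]=big(roi&(z>57)&(z<70)&(S<70)&(V>90)&(x>np.nanmedian(x[d["red"]])+45))
    d["panel"]=big(roi&(z>50)&(z<70)&(V>60)&~d["red"]&~d["fence"]&~((H<20)&(S>150))&(x<np.nanmedian(x[d["fence"]])-12))
    return d
E
python3 - <<'E'
from h import *
for n in("top","scene"):
    im,W=snap(n); d=blobs(im,W); print(n)
    for k,m in d.items(): print(k,m.sum(),rect(W[m]),np.round(np.nanmedian(W[m][:,2]),1))
    o=im.copy()
    for m,c in zip(d.values(),((255,0,255),(0,255,0),(255,255,0))): o[m]=c
    save(f"m_{n}.png",np.hstack([cv2.resize(o[100:300,140:380],None,fx=3,fy=3)]))
    g=(W[...,2]>35)&(W[...,2]<46)&(im.max(-1)<60)&(abs(W[...,1])<350)&(W[...,0]>350)&(W[...,0]<900); print("pad",rect(W[g]))
E
```

```text
top
red 500 (array([665.6,  27.3]), array([ 33.7, 141. ]), 84.39) 64.0
fence 409 (array([720.3, 118.5]), array([154. ,  23.7]), 84.09) 65.4
panel 2403 (array([ 573.3, -163.9]), array([115.1, 150.7]), 6.41) 61.5
pad (array([576. , -30.4]), array([469.9, 329.5]), 84.27)
scene
red 602 (array([665.1,  28.3]), array([ 34.4, 142.4]), 84.15) 63.3
fence 518 (array([720.3, 117.9]), array([156.1,  23.5]), 84.29) 64.1
panel 2590 (array([ 573.3, -162.5]), array([117.6, 150. ]), 6.64) 60.8
pad (array([574.2, -32.2]), array([469.5, 328.8]), 84.16)
```

View pics/m_top.png

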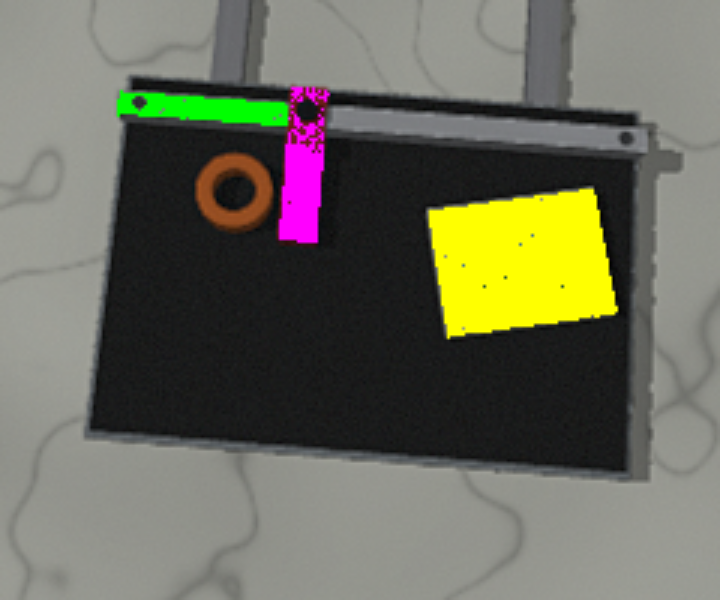

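The mask checks out: panel 115×150 and red block 34×141, both as specified. Platen yaw is −5.8°, the fence face is at s=693.5, the stop face at 77.9, and the panel is turned +12.3°. Next I write a pose helper.

```bash
cat >> h.py <<'E'
A=np.radians(-5.8); EX=np.array([np.cos(A),np.sin(A)]); EY=np.array([-np.sin(A),np.cos(A)]); O=np.array([693.5,77.9])
def tostop(p): p=np.asarray(p)[:2]; return np.array([p@EX,p@EY])-O
def go(x,y,z,phi):
    "stop-frame target (mm), tool x at phi deg from stop x -> shift/turn in play units"
    o=r.get_obs(); R=cv2.Rodrigues(np.array(o["ee_rot"]))[0]
    w=(x+O[0])*EX+(y+O[1])*EY; T=np.array([*w,z]); a=A+np.radians(phi)
    Rt=np.array([[np.cos(a),np.sin(a),0],[np.sin(a),-np.cos(a),0],[0,0,-1]])
    Rt=Rt  # columns: x=(c,s), y=(s,-c), z=-1
    s=R.T@(T-o["position"])/100; t=cv2.Rodrigues(R.T@Rt)[0].ravel()/np.pi
    print("now",np.round(tostop(o["position"]),1),round(o["position"][2],1),"shift",np.round(s,3),"turn",np.round(t,4),"F",np.round(o["contact_force"],1),"t",o["time_s"])
def panel():
    for n in("top","scene"):
        im,W=snap(n); d=blobs(im,W); c,s,a=rect(W[d["panel"]]); c2=tostop(rect(W[d["red"]])[0])
        print(n,"panel",np.round(tostop(c),1),s,round(a+5.8,2),"red",np.round(c2,1))
    return im
E
python3 - <<'E'
from h import *
panel(); go(-205.5,-182,180,0)
im,W=snap("top")
for u,v in((400,196),(420,240),(97,228)): print(np.round(W[v,u]))
E
```

```text
top panel [-106.2 -182.9] [116.3 150.6] 12.32 red [-33.5  16.6]
scene panel [-107.1 -181.6] [117.8 150.6] 12.09 red [-34.6  17.6]
now [-348.8 -658.2] 231.0 shift [ 3.664 -3.362  0.512] turn [-1.000e-04  0.000e+00  1.706e-01] F [-0.3 -0.4  0.2] t 0.3
[ 546. -395.   47.]
[ 422. -407.  113.]
[481. 417.  26.]
```

Request:
play_rows --plan '[[1,[1,-0.92,0],[0,0,0.1706]],[1,[1,-0.92,0],[0,0,0.1706]],[1,[1,-0.92,0],[0,0,0.1706]],[1,[1,-0.92,0],[0,0,0.1706]],[1,[1,-0.92,0],[0,0,0.1706]]]'

```text
time_s: 0.77
position: [337.5, -484.1, 232.0]
ee_rot: [3.137, -0.167, 0.001]
contact_force: [-0.7, 0.2, -0.8]
gripper_width: 85.4
grip_force: 0.0
```

Request:
play_rows --plan '[[1,[0.26,-0.865,0],[0,0,0]],[1,[0.26,-0.865,0],[0,0,0]],[1,[0.26,-0.865,0],[0,0,0]],[1,[0.26,-0.865,0],[0,0,0]],[1,[0.26,-0.865,0],[0,0,0]]]'

```text
time_s: 1.18
position: [371.0, -403.2, 231.6]
ee_rot: [3.137, -0.157, 0.0]
contact_force: [0.2, 0.2, 0.5]
gripper_width: 85.2
grip_force: 0.0
```

Request:
play_rows --plan '[[1,[0.26,-0.865,0],[0,0,0]],[1,[0.26,-0.865,0],[0,0,0]],[1,[0.26,-0.865,0],[0,0,0]],[1,[0.26,-0.865,0],[0,0,0]],[1,[0.26,-0.865,0],[0,0,0]]]'

```text
time_s: 1.6
position: [405.3, -320.7, 231.3]
ee_rot: [3.137, -0.159, -0.0]
contact_force: [0.3, -0.0, -0.2]
gripper_width: 85.4
grip_force: 0.0
```

Request:
play_rows --plan '[[1,[0.26,-0.865,0],[0,0,0]],[1,[0.26,-0.865,0],[0,0,0]],[1,[0.26,-0.865,0],[0,0,0]],[1,[0.26,-0.865,0],[0,0,0]],[1,[0.26,-0.865,0],[0,0,0]]]'

```text
time_s: 2.02
position: [439.9, -237.5, 231.2]
ee_rot: [3.137, -0.159, -0.001]
contact_force: [-0.7, -0.3, 0.4]
gripper_width: 85.6
grip_force: 0.0
```

Request:
play_rows --plan '[[1,[0.26,-0.865,0.5],[0,0,0]],[1,[0.26,-0.865,1],[0,0,0]],[1,[0.26,-0.865,1],[0,0,0]],[1,[0.26,-0.865,1],[0,0,0]],[1,[0.26,-0.865,1],[0,0,0]]]'

```text
time_s: 2.43
position: [473.6, -152.9, 128.3]
ee_rot: [-3.136, 0.158, 0.007]
contact_force: [-0.9, -0.6, 0.6]
gripper_width: 85.3
grip_force: 0.0
```

Run:
```python
from h import *
go(-205.5,-182,52,0)
```

```text
now [-206.8 -182.2] 128.3 shift [ 0.017 -0.001  0.763] turn [-0.0003  0.0015  0.0001] F [-0.9 -0.6  0.6] t 2.4333
```

Request:
play_rows --plan '[[1,[0,0,0.4],[0,0,0]],[1,[0,0,0.7],[0,0,0]],[1,[0,0,0.83],[0,0,0]],[1,[0,0,0.83],[0,0,0]],[1,[0,0,0.83],[0,0,0]]]'

```text
time_s: 2.85
position: [475.1, -154.2, 50.0]
ee_rot: [3.137, -0.161, 0.001]
contact_force: [0.7, 1.2, 0.7]
gripper_width: 85.4
grip_force: 0.0
```

Run:
```python
from h import *
go(-205.5,-182,46,0)
im,W=snap("scene"); save("s1.png",cv2.resize(im[140:300,120:340],None,fx=3,fy=3))
```

```text
now [-205.2 -183.3] 50.0 shift [-0.003 -0.013  0.04 ] turn [ 0.0001 -0.0002 -0.0003] F [0.7 1.2 0.7] t 2.85
```

View pics/s1.png

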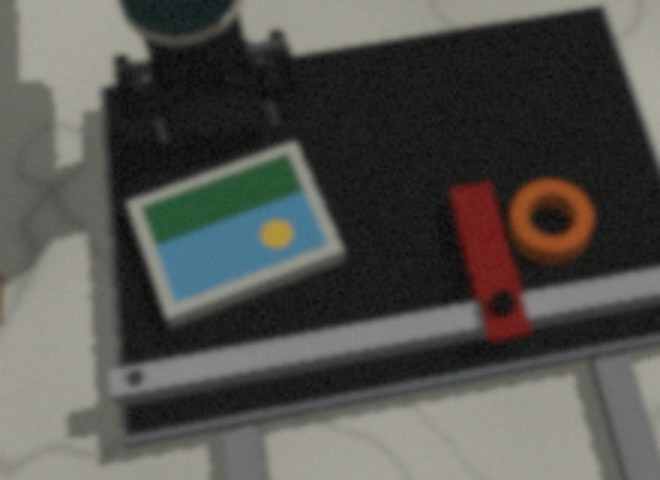

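The fingers are behind the panel, with tips at about (165,135) and (275,122). I feel downward for the pad.

Request:
play_rows --plan '[[1,[0,0,0.02],[0,0,0]],[1,[0,0,0.04],[0,0,0]],[1,[0,0,0.06],[0,0,0]],[1,[0,0,0.06],[0,0,0]],[1,[0,0,0.06],[0,0,0]]]'

```text
time_s: 3.32
position: [474.7, -152.9, 42.4]
ee_rot: [3.138, -0.159, 0.0]
contact_force: [-0.4, -0.3, -0.7]
gripper_width: 85.6
grip_force: 0.0
```

Request:
play_rows --plan '[[1,[0,0,0.02],[0,0,0]],[1,[0,0,0.03],[0,0,0]],[1,[0,0,0.04],[0,0,0]],[1,[0,0,0.04],[0,0,0]],[1,[0,0,0.04],[0,0,0]]]'

```text
time_s: 3.73
position: [474.6, -152.9, 38.2]
ee_rot: [-3.138, 0.159, 0.0]
contact_force: [0.1, 0.1, -0.1]
gripper_width: 85.2
grip_force: 0.0
```

Request:
play_rows --plan '[[1,[0,0,0.01],[0,0,0]],[1,[0,0,0.02],[0,0,0]],[1,[0,0,0.03],[0,0,0]],[1,[0,0,0.03],[0,0,0]],[1,[0,0,0.03],[0,0,0]]]'

```text
time_s: 4.15
position: [474.6, -152.9, 35.2]
ee_rot: [-3.138, 0.159, 0.0]
contact_force: [0.1, 1.1, 0.4]
gripper_width: 85.8
grip_force: 0.0
```

No contact even at TCP z=35, so the open fingertips sit about 13 mm above the TCP, as described. Now I push along +x.

Request:
play_rows --plan '[[1,[0.07,0,0.02],[0,0,0]],[1,[0.15,0,0.02],[0,0,0]],[1,[0.22,0,0.02],[0,0,0]],[1,[0.29,0,0.02],[0,0,0]],[1,[0.36,0,0.02],[0,0,0]]]'

```text
time_s: 4.57
position: [511.3, -156.6, 33.2]
ee_rot: [-3.137, 0.159, 0.001]
contact_force: [-1.7, -0.7, 1.0]
gripper_width: 85.4
grip_force: 0.6
```

Request:
play_rows --plan '[[1,[0.06,0,0],[0,0,0]],[1,[0.12,0,0],[0,0,0]],[1,[0.19,0,0],[0,0,0]],[1,[0.26,0,0],[0,0,0]],[1,[0.33,0,0],[0,0,0]]]'

```text
time_s: 4.98
position: [544.0, -160.0, 33.3]
ee_rot: [3.138, -0.159, -0.0]
contact_force: [-1.0, -0.7, -0.2]
gripper_width: 85.3
grip_force: 0.6
```

Run:
```python
from h import *
im=panel();go(-134,-182,33,0)
```

```text
top panel [  7.2 -76.8] [154.4  22.2] 94.42 red [-34.3  16.6]
scene panel [ -53.  -143.8] [290. 153.] 90.08 red [-34.2  17.6]
now [-135.8 -182.1] 33.3 shift [ 0.018 -0.001  0.003] turn [ 0.     -0.0001  0.0001] F [ 0.7 -0.2  0.7] t 5.0833
```

Request:
play_rows --plan '[[1,[-0.3,0,0],[0,0,0]],[1,[-0.3,0,-0.3],[0,0,0]],[1,[-0.3,0,-0.7],[0,0,0]],[1,[-0.3,0,-0.95],[0,0,0]],[1,[-0.3,0,-0.95],[0,0,0]]]'

```text
time_s: 5.5
position: [515.3, -157.6, 134.6]
ee_rot: [3.135, -0.159, 0.012]
contact_force: [1.4, -0.3, 1.1]
gripper_width: 85.1
grip_force: 0.0
```

Request:
play_rows --plan '[[1,[0.94,1,0],[0,0,-0.18]],[1,[0.94,1,0],[0,0,-0.18]],[1,[0.94,1,0],[0,0,-0.18]],[1,[0.94,1,0],[0,0,-0.18]],[1,[0.94,1,0],[0,0,-0.18]]]'

```text
time_s: 5.92
position: [597.9, -268.3, 127.1]
ee_rot: [-3.055, -0.731, 0.001]
contact_force: [-0.5, -0.4, -0.4]
gripper_width: 85.2
grip_force: 0.0
```

Request:
play_rows --plan '[[1,[0,0,0],[0,0,-0.18]],[1,[0,0,0],[0,0,-0.18]],[1,[0,0,0],[0,0,-0.18]],[1,[0,0,0],[0,0,-0.18]],[1,[0,0,0],[0,0,-0.18]]]'

```text
time_s: 6.33
position: [596.8, -265.9, 128.0]
ee_rot: [-2.729, -1.557, 0.0]
contact_force: [0.9, 0.1, -0.3]
gripper_width: 85.7
grip_force: 0.0
```

Request:
play_rows --plan '[[1,[0,0,0],[0,0,-0.14]],[1,[0,0,0],[0,0,-0.14]],[1,[0,0,0],[0,0,-0.14]],[1,[0,0,0],[0,0,-0.14]],[1,[0,0,0],[0,0,-0.14]]]'

```text
time_s: 6.75
position: [596.8, -265.8, 128.0]
ee_rot: [-2.327, -2.11, 0.0]
contact_force: [-0.7, 0.0, 0.2]
gripper_width: 85.3
grip_force: 0.0
```

```bash
cat >> h.py <<'E'
def panel(nm=None):
    for n in("top","scene"):
        im,W=snap(n); S=np.stack([W[...,0]*EX[0]+W[...,1]*EX[1]-O[0],W[...,0]*EY[0]+W[...,1]*EY[1]-O[1]],-1)
        hsv=cv2.cvtColor(im,cv2.COLOR_RGB2HSV).astype(int)
        m=(S[...,0]>-200)&(S[...,0]<4)&(S[...,1]<4)&(S[...,1]>-290)&(W[...,2]>53)&(W[...,2]<68)&(hsv[...,2]>55)
        red=((hsv[...,0]<8)|(hsv[...,0]>172))&(hsv[...,1]>140)
        fen=(S[...,0]>-4)&(hsv[...,1]<60)&(hsv[...,2]<165)
        m&=~red&~fen
        k,l,st,_=cv2.connectedComponentsWithStats(m.astype(np.uint8)); m=l==1+np.argmax(st[1:,4])
        c,s,a=cv2.minAreaRect(S[m].astype(np.float32)); print(n,np.round(c,1),np.round(s,1),round(a,2))
        if nm: save(f"{nm}_{n}.png",cv2.resize(im[110:290,150:390],None,fx=3,fy=3))
E
python3 - <<'E'
from h import *
panel("p1");go(-72,-289,33,90)
E
```

```text
top [ -66.5 -190.8] [140.1 115.9] 89.81
scene [ -66.5 -195.1] [117. 150.] 0.15
now [ -72.9 -282.1] 128.1 shift [-0.069  0.009  0.951] turn [-0.     -0.     -0.0009] F [-0.3 -0.9  0. ] t 6.85
```

View pics/p1_scene.png

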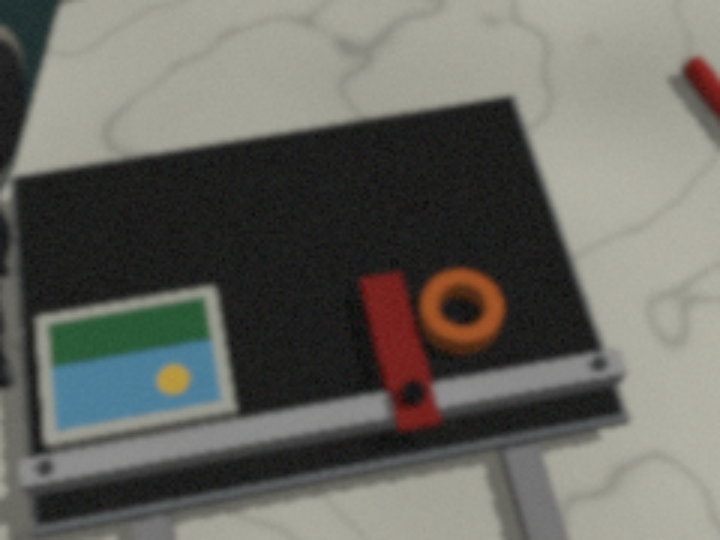

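The panel is now square at (−66.5, −195), about 9 mm off the fence. I go down beyond its −y end and push along +y.

Request:
play_rows --plan '[[1,[-0.2,0.01,0],[0,0,0]],[1,[-0.2,0.01,0.4],[0,0,0]],[1,[-0.2,0.01,0.75],[0,0,0]],[1,[-0.2,0.01,0.95],[0,0,0]],[1,[-0.2,0.01,0.95],[0,0,0]]]'

```text
time_s: 7.27
position: [593.6, -284.8, 27.9]
ee_rot: [-2.329, -2.099, 0.004]
contact_force: [-1.0, 0.5, -0.8]
gripper_width: 85.5
grip_force: 0.0
```

Request:
play_rows --plan '[[1,[0.08,0,0],[0,0,0]],[1,[0.16,0,0],[0,0,0]],[1,[0.24,0,0],[0,0,0]],[1,[0.32,0,0],[0,0,0]],[1,[0.4,0,0],[0,0,0]]]'

```text
time_s: 7.68
position: [600.7, -245.3, 34.9]
ee_rot: [2.329, 2.105, 0.001]
contact_force: [-0.7, -2.8, 0.6]
gripper_width: 86.0
grip_force: 1.0
```

Request:
play_rows --plan '[[1,[0.09,0,0],[0,0,0]],[1,[0.18,0,0],[0,0,0]],[1,[0.27,0,0],[0,0,0]],[1,[0.36,0,0],[0,0,0]],[1,[0.45,0,0],[0,0,0]]]'

```text
time_s: 8.1
position: [604.5, -200.3, 33.3]
ee_rot: [-2.331, -2.106, 0.0]
contact_force: [-0.3, -2.1, 0.9]
gripper_width: 85.6
grip_force: 1.0
```

Request:
play_rows --plan '[[1,[0.1,0,0],[0,0,0]],[1,[0.2,0,0],[0,0,0]],[1,[0.3,0,0],[0,0,0]],[1,[0.38,0,0],[0,0,0]],[1,[0.44,0,0],[0,0,0]]]'

```text
time_s: 8.52
position: [609.0, -156.4, 33.3]
ee_rot: [-2.33, -2.107, 0.0]
contact_force: [-0.2, -2.5, 1.5]
gripper_width: 85.1
grip_force: 0.9
```

Run:
```python
from h import *
panel();go(-72,-161,33,90)
```

```text
top [-67.  -61.9] [101.2 117.1] 89.63
scene [-67.5 -84.3] [150.5 116.8] 89.94
now [ -71.9 -171.9] 33.1 shift [ 0.109 -0.001  0.002] turn [-0.0001 -0.0001  0.0003] F [0.4 0.3 0.4] t 8.6167
```

Request:
play_rows --plan '[[1,[0.03,0,0],[0,0,0]],[1,[0.06,0,0],[0,0,0]],[1,[0.07,0,0],[0,0,0]],[1,[0.08,0,0],[0,0,0]],[1,[0.09,0,0],[0,0,0]]]'

```text
time_s: 9.03
position: [609.7, -148.6, 33.2]
ee_rot: [-2.331, -2.106, 0.0]
contact_force: [0.1, -0.9, -0.8]
gripper_width: 85.6
grip_force: 0.5
```

Request:
play_rows --plan '[[1,[0.01,0,0],[0,0,0]],[1,[0.01,0,0],[0,0,0]],[1,[0.02,0,0],[0,0,0]],[1,[0.02,0,0],[0,0,0]],[1,[0.02,0,0],[0,0,0]]]'

```text
time_s: 9.45
position: [610.0, -146.5, 33.3]
ee_rot: [-2.331, -2.106, -0.0]
contact_force: [-1.1, 0.3, 0.5]
gripper_width: 85.8
grip_force: 0.0
```

Request:
play_rows --plan '[[1,[0.005,0,0],[0,0,0]],[1,[0.01,0,0],[0,0,0]],[1,[0.015,0,0],[0,0,0]],[1,[0.02,0,0],[0,0,0]],[1,[0.02,0,0],[0,0,0]]]'

```text
time_s: 9.87
position: [610.2, -145.7, 33.4]
ee_rot: [2.33, 2.105, -0.002]
contact_force: [-0.8, -10.8, -0.1]
gripper_width: 85.8
grip_force: 5.5
```

Run:
```python
from h import *
panel();go(-72,-161,33,90)
```

```text
top [-67.3 -48.4] [101.1 116.2] 89.56
scene [-67.2 -73.6] [151.6 117. ] 89.83
now [ -71.7 -161.2] 33.4 shift [ 0.002 -0.003  0.004] turn [ 0.0001  0.0006 -0.    ] F [-0.  -9.6 -0.4] t 9.9667
```

The panel is pressed against the stop with about 10 N. I back off, turn, and do the final x push.

Request:
play_rows --plan '[[1,[-0.3,0,0],[0,0,0]],[1,[-0.3,0,-0.3],[0,0,0]],[1,[-0.3,0,-0.7],[0,0,0]],[1,[-0.3,0,-0.95],[0,0,0]],[1,[-0.3,0,-0.95],[0,0,0]]]'

```text
time_s: 10.38
position: [609.2, -175.1, 134.9]
ee_rot: [2.326, 2.101, 0.006]
contact_force: [1.4, 0.8, 0.7]
gripper_width: 85.2
grip_force: 0.0
```

Request:
play_rows --plan '[[1,[1,-0.88,0],[0,0,0.18]],[1,[1,-0.88,0],[0,0,0.18]],[1,[1,-0.88,0],[0,0,0.18]],[1,[1,-0.88,0],[0,0,0.18]],[1,[1,-0.88,0],[0,0,0.18]]]'

```text
time_s: 10.8
position: [528.5, -63.9, 128.7]
ee_rot: [2.829, 1.365, 0.001]
contact_force: [0.5, 0.0, -0.0]
gripper_width: 85.4
grip_force: 0.0
```

Request:
play_rows --plan '[[1,[0,0,0],[0,0,0.18]],[1,[0,0,0],[0,0,0.18]],[1,[0,0,0],[0,0,0.18]],[1,[0,0,0],[0,0,0.18]],[1,[0,0,0],[0,0,0.18]]]'

```text
time_s: 11.22
position: [529.7, -65.9, 128.3]
ee_rot: [-3.098, -0.518, -0.0]
contact_force: [0.4, -0.6, -0.1]
gripper_width: 85.3
grip_force: 0.0
```

Request:
play_rows --plan '[[1,[0,0,0],[0,0,0.14]],[1,[0,0,0],[0,0,0.14]],[1,[0,0,0],[0,0,0.14]],[1,[0,0,0],[0,0,0.14]],[1,[0,0,0],[0,0,0.14]]]'

```text
time_s: 11.63
position: [529.7, -65.9, 128.3]
ee_rot: [-3.137, 0.164, -0.0]
contact_force: [-0.6, -0.1, -0.5]
gripper_width: 85.2
grip_force: 0.0
```

Run:
```python
from h import *
panel();go(-165,-77,33,0)
```

```text
top [  3.2 -45.7] [0. 0.] 0.0
scene [-67.5 -73.8] [151.5 117.1] 89.9
now [-159.8  -90. ] 128.3 shift [-0.051 -0.13   0.953] turn [-0.     -0.      0.0009] F [ 0.5  1.1 -0.2] t 11.7333
```

Request:
play_rows --plan '[[1,[-0.05,-0.13,0.1],[0,0,0]],[1,[-0.05,-0.13,0.45],[0,0,0]],[1,[-0.05,-0.13,0.75],[0,0,0]],[1,[-0.05,-0.13,0.95],[0,0,0]],[1,[-0.05,-0.13,0.95],[0,0,0]]]'

```text
time_s: 12.15
position: [523.8, -51.6, 28.8]
ee_rot: [-3.137, 0.156, 0.009]
contact_force: [-0.2, -1.7, -1.1]
gripper_width: 85.3
grip_force: 0.0
```

Request:
play_rows --plan '[[1,[0.08,0,0],[0,0,0]],[1,[0.16,0,0],[0,0,0]],[1,[0.22,0,0],[0,0,0]],[1,[0.28,0,0],[0,0,0]],[1,[0.33,0,0],[0,0,0]]]'

```text
time_s: 12.57
position: [560.0, -56.0, 34.2]
ee_rot: [3.138, -0.159, 0.002]
contact_force: [-2.1, 0.2, 1.0]
gripper_width: 85.2
grip_force: 1.0
```

Request:
play_rows --plan '[[1,[0.01,0,0],[0,0,0]],[1,[0.02,0,0],[0,0,0]],[1,[0.03,0,0],[0,0,0]],[1,[0.03,0,0],[0,0,0]],[1,[0.03,0,0],[0,0,0]]]'

```text
time_s: 12.98
position: [561.8, -56.2, 33.3]
ee_rot: [3.138, -0.159, 0.0]
contact_force: [0.4, 0.2, 0.5]
gripper_width: 85.4
grip_force: 0.0
```

Run:
```python
from h import *
panel();go(-127.5,-77,33,0)
```

```text
top [-139.5 -123.3] [2.4 0. ] -99.07
scene [-63.4 -73.6] [151.9 118.9] 89.86
now [-128.9  -77.1] 33.3 shift [ 0.014 -0.001  0.003] turn [-0.     -0.0001  0.    ] F [ 0.3 -0.4 -1. ] t 13.0833
```

Request:
play_rows --plan '[[1,[0.01,0,0],[0,0,0]],[1,[0.02,0,0],[0,0,0]],[1,[0.02,0,0],[0,0,0]],[1,[0.03,0,0],[0,0,0]],[1,[0.03,0,0],[0,0,0]]]'

```text
time_s: 13.5
position: [565.0, -56.5, 33.3]
ee_rot: [-3.138, 0.159, -0.0]
contact_force: [0.2, -1.4, -0.2]
gripper_width: 85.4
grip_force: 0.0
```

Request:
play_rows --plan '[[1,[0.01,0,0],[0,0,0]],[1,[0.01,0,0],[0,0,0]],[1,[0.02,0,0],[0,0,0]],[1,[0.02,0,0],[0,0,0]],[1,[0.02,0,0],[0,0,0]]]'

```text
time_s: 13.92
position: [565.3, -56.6, 33.2]
ee_rot: [-3.137, 0.159, 0.007]
contact_force: [-18.3, 0.6, 11.7]
gripper_width: 85.3
grip_force: 9.7
```

Firm contact with the fence at 18 N. I back off, raise the hand and look.

Request:
play_rows --plan '[[1,[-0.2,0,0],[0,0,0]],[1,[-0.4,0,0],[0,0,0]],[1,[-0.6,0,-0.5],[0,0,0]],[1,[-0.6,0,-0.9],[0,0,0]],[1,[-0.6,0,-0.9],[0,0,0]]]'

```text
time_s: 14.33
position: [508.3, -50.8, 129.7]
ee_rot: [3.137, -0.159, 0.011]
contact_force: [0.6, 0.1, 2.3]
gripper_width: 85.4
grip_force: 0.0
```

Request:
play_rows --plan '[[1,[-0.5,0.5,-0.5],[0,0,0]],[1,[-1,1,-1],[0,0,0]],[1,[-1,1,-1],[0,0,0]],[1,[-1,1,-1],[0,0,0]],[1,[-1,1,-1],[0,0,0]]]'

```text
time_s: 14.75
position: [396.0, -142.4, 228.0]
ee_rot: [3.134, -0.162, 0.009]
contact_force: [-0.3, 0.3, 0.6]
gripper_width: 85.5
grip_force: 0.0
```

Run:
```python
from h import *
panel("p2"); go(-72,-190,33,90)
```

```text
top [-57.1 -74.3] [115.9 151.8] 0.23
scene [-59.4 -74. ] [152.3 112.9] 89.1
now [-283.7 -178.1] 224.9 shift [2.111 0.112 1.927] turn [ 0.0012 -0.0006 -0.5007] F [ 0.8  0.2 -0.9] t 14.85
```

View pics/p2_scene.png

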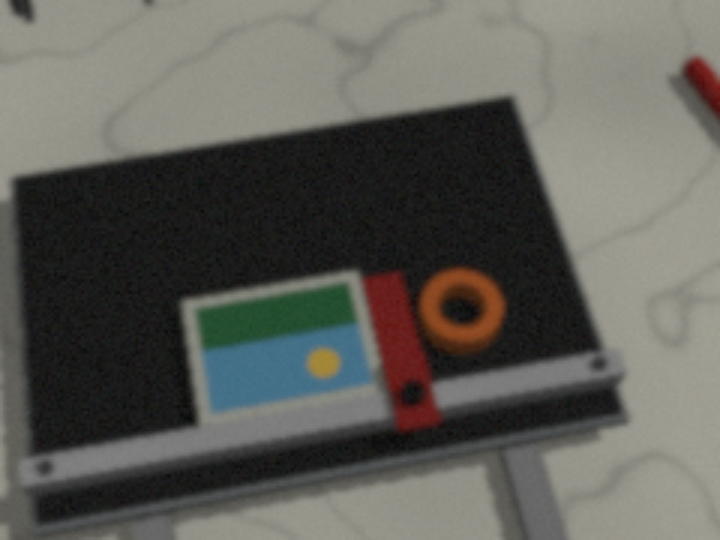

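View pics/p2_top.png

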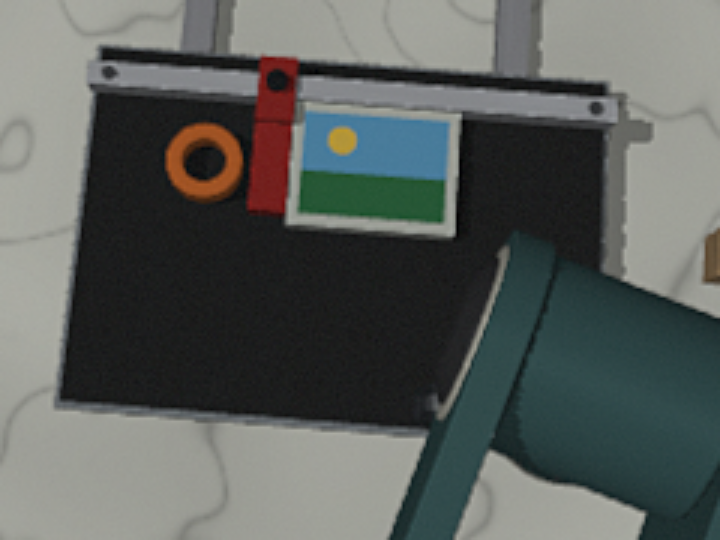

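The panel lies flush: its far side is at the fence, and its left end is at the red stop (near (290,160) in the top crop). Its y has shifted at most 0.4 mm from where it was pressed, and the hand is clear.

Run:
```python
from h import *
print(r.job_done())
```

```text
the job is handed in; nothing more can be done
None
```

I pushed the panel home against the fence and the red stop, which the last pictures confirm (within about 1–2 mm, square to about 1°); the hand is clear and the job is handed in, with no verdict returned.

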